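Make up two sample kits

TASK

Make up two kits on the lab bench. In the three-cell tray put the wide jar in the middle cell, and the slim tube and the small carton in the two end cells, one in each; in the two-cell tray put the white strip canister in one cell and the long slide box in the other. Stand each thing upright, flat on the floor and about in the middle of its cell, and leave the brown bottle, the tape roll and the timer where they are.

Things in the scene. Friction and masses are not known exactly. Their poses are not given: they have to be found in the camera images.
- jar_mid (a point): Point at its centre, half-way up; z axis up along its height. Stands loose on the bench. Wide squat specimen jar: hazy body 54 mm across with a ribbed red screw cap 58 mm across and 16 mm high on top; 52 mm high in all; 42 to 84 g.
- tube_mid (a point): Point at its centre, half-way up; z axis up along its height. Stands loose on the bench. Slim specimen tube standing on its flat foot: hazy body 28 mm across with a ribbed red screw cap 34 mm across and 18 mm high on top; 74 mm high in all; 21 to 42 g.
- canister_mid (a point): Point at its centre, half-way up; z axis up along its height. Stands loose on the bench. White test-strip canister with a flat black cap: 45 mm across, 70 mm high, cap 14 mm high; 42 to 84 g.
- carton_mid (a point): Point at its centre, half-way up; z axis up along its height. Stands loose on the bench. Small white carton with a green band round its foot: 46 mm along its x axis, 32 mm along its y axis, 58 mm high; 28 to 56 g.
- slidebox_mid (a point): Point at its centre, half-way up; z axis up along its height. Stands loose on the bench. Microscope slide box, grey below with a white lid that stays shut: 80 mm along its x axis, 35 mm along its y axis, 45 mm high; 63 to 126 g. It fits a cell only with its length along tray y (up to about 0.5 rad askew).
- tray3: Dark grey plastic kit tray with three cells, 244 mm along its x axis, 112 mm along y. Cells in a row along the tray's x axis, each 76 mm (tray x) by 104 mm (tray y) inside, parted by 4 mm walls; floor 4 mm thick, all walls 4 mm thick with rims 16 mm above the bench. Fixed to the bench. Origin at the centre of the underside, z up. Cell centres at tray x = -80, 0 and +80 mm, y = 0.
- tray2: Dark grey plastic kit tray with two cells, 164 mm along its x axis, 112 mm along y. Cells in a row along the tray's x axis, each 76 mm (tray x) by 104 mm (tray y) inside, parted by 4 mm walls; floor 4 mm thick, all walls 4 mm thick with rims 16 mm above the bench. Fixed to the bench. Origin at the centre of the underside, z up. Cell centres at tray x = -40 and +40 mm, y = 0.
- amber: Bystander: small brown glass bottle with black cap, 42 mm across, 72 mm high, loose. Origin at the centre of its underside.
- tape: Bystander: roll of white paper tape lying flat, 60 mm across, 19 mm high, loose. Origin at the centre of its underside.
- timer: Bystander: flat white timer, 52 by 52 by 16 mm, loose. Origin at the centre of its underside.

How it is judged:
By the outcome, as a careful person would: the job done as asked, in the order asked, and still so for the second after the job is handed in, with the robot touching nothing.
It also fails if it takes over 128 s, if anything falls off the work surface, if the arm or the gripper's body presses on something with over 40 N, if the wrist force passes 120 N, or if a joint passes its speed limit or range.

ROBOT

A 6-joint arm with a two-finger parallel gripper is mounted at the origin on the work surface. World frame = base frame: x ahead of the robot, y to its left, z up, the work surface at z = 0. Lengths are in mm, angles in degrees, forces in N, time in s.
With the tool pointing down it reaches from about 300 to 850 mm from the base axis. Payload 4.2 kg.
Tool frame: the origin (TCP) lies between the finger pads; the fingertips stand 22 mm ahead of it and the grasp point (between the pads) lies 3 mm ahead of it; z points along the fingers, y is the direction in which the jaws open and shut (so a half turn about z gives the same grasp; the last joint's range is limited). The gripper opens to 91 mm and grips with 3 to 60 N. Pads are 32 mm wide; open, the fingers measure 118 mm over their backs; the gripper's body (76 mm by 178 mm) begins 60 mm behind the grasp point.
Start: joints at [-76.203, 18.312, 89.639, -0, 72.044, -1.146], TCP at [148.268, -555.57, 235.976] pointing down, gripper open.
Joint ranges: [-177.97, 177.97], [-48.28, 115.42], [12.27, 149.76], [-77.06, 257.06], [2.81, 150.46], [-146.56, 146.56]. Speed limits (degrees/s): [147.25, 147.25, 180, 180, 180, 180].

INTERFACE

Orientations are given as [roll, pitch, yaw] about the fixed x, y, z axes, in that order (R = Rz(yaw) Ry(pitch) Rx(roll)).
In Python, from workcell import telemetry, cams, env gives the robot as it stands.
- The arm moves only by the shell command python3 -m inch 'ROWS' [FORCE]. ROWS is JSON, a list of rows, each an object of numbers: "x", "y", "z": the shift along the tool's x, y, z in cm; "yaw": the turn about the tool's z in units of 5 degrees (1.0 is 5 degrees); "gripper": the gripper's target within -1 to 1 (fully open at 1, half-way at 0, shut at -1). A call has 1 to 12 rows; each row shifts and turns the commanded pose from where the row before left it, along the tool's axes as they then stand; what a row does not reach is not made up. A row lasts 1/12 s, in which the tool goes at most 41.7 mm and 7.16 degrees, less where a joint would pass 70% of its speed; a pose out of reach is approached as far as the arm can. A call is refused whole if a number of a shift passes 4.17 or a number of a turn 1, either way. A call with a gripper value outside its range is refused whole. The fingers move at their own pace and stop on an object; FORCE is the grip in N (left out, the last holds). Time passes only in rows, so rows that do not move let the fingers close. It gives the time, the measured TCP pose, the force and the opening at its end, in the units of the state.
- telemetry.state(): the state, without advancing time (a new reading comes with each control period).
- cams.grab_frame(name): name is "scene" or "side" or "wrist"; returns a dict with "pixels" (420x560x3 uint8, red, green, blue), "mtx" (3x3 intrinsics, pixels), "rvec" (rotation vector, rad) and "tvec" (3), from world to camera coordinates, as OpenCV has them. Camera axes: x right, y down, z forward; pixel columns grow to the right and rows downward; lengths in mm; the calibration is good to about 2 mm. The wrist camera is an equidistant fisheye: a pixel r from the principal point sees the ray r / f radians off the axis. A picture is of the moment at which its call begins. There is no depth.
- env.job_done(): hands the job in, once; it reports no verdict.
The state is a dict: "time_s": time; "qpos": joint angles; "qvel": joint speeds; "effort": joint torques, N m; "ee_pos": TCP position; "ee_rot": TCP orientation; "force": force on the tool from outside, world axes, zero at the start; "torque": the same for the moment, N m; "gripper_width": finger opening in mm.
Only numpy, scipy, OpenCV 4.12 (cv2) and the standard library are available. Lean on these libraries where they do the work, as an engineer would, in place of code of your own. Each camera call takes 0.05 s, during which the arm holds its last target. There are 200 camera calls.

## Working session

There is one attempt and no reset: what is moved stays moved. The work goes in short steps, Python scripts to look and compute and a shell command to move; the robot and the scene stay as the last step left them, time stands still between calls to the robot, and variables do not carry over. Pictures are saved under pics/ and viewed, about 12 in all and at most 16, crops included, and the job is handed in when it is done.

```bash
ls; mkdir -p pics; python3 - <<'E'
from workcell import telemetry, cams
import cv2
print(telemetry.state())
for n in ("scene","side"):
    f=cams.grab_frame(n); cv2.imwrite(f"pics/{n}0.png",cv2.resize(f["pixels"][:,:,::-1],(800,600),interpolation=cv2.INTER_CUBIC)); print(n,f["mtx"],f["rvec"],f["tvec"])
    import pickle; pickle.dump(f,open(n+"0.pkl","wb"))
E
```

```text
pics
{'time_s': 0.0, 'qpos': array([-7.62029962e+01,  1.83520122e+01,  8.97066292e+01, -1.15444668e-03,
        7.20416186e+01, -1.14790144e+00]), 'qvel': array([ 0.07560278,  0.0395736 ,  0.0368924 ,  0.007494  ,  0.05027356,
       -0.10255497]), 'effort': array([-1.66801696e-03, -4.12461340e+01, -2.31972367e+01,  7.24855391e-02,
        4.56079119e-02, -1.58032190e-04]), 'ee_pos': array([ 148.15360924, -555.11332221,  235.11499635]), 'ee_rot': array([-1.79899738e+02, -9.11180711e-04,  1.49452613e+01]), 'force': array([ 0.70089716, -0.73637457, -0.06127398]), 'torque': array([ 0.00527891, -0.00850357,  0.01857824]), 'gripper_width': 91.39205146066438}
scene [[428.44000491   0.         277.08857753]
 [  0.         428.44000491 207.26507777]
 [  0.           0.           1.        ]] [ 1.57703373  2.23208636 -0.68083841] [ 195.85884298 -387.84945357 1350.30126855]
side [[452.46658512   0.         280.00601678]
 [  0.         452.46658512 212.0371513 ]
 [  0.           0.           1.        ]] [ 2.11200545 -0.37179538  0.22954409] [-502.78080872  133.60200205  818.65074948]
```

View pics/scene0.png

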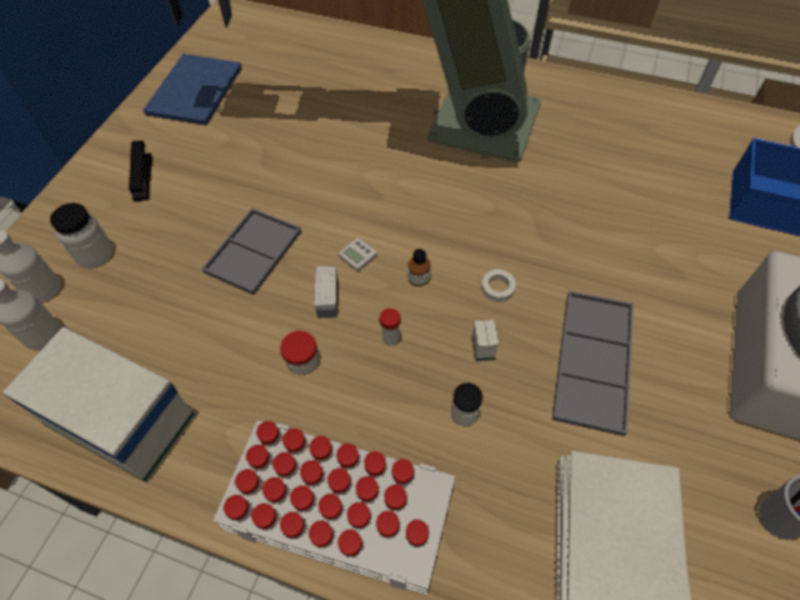

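View pics/side0.png

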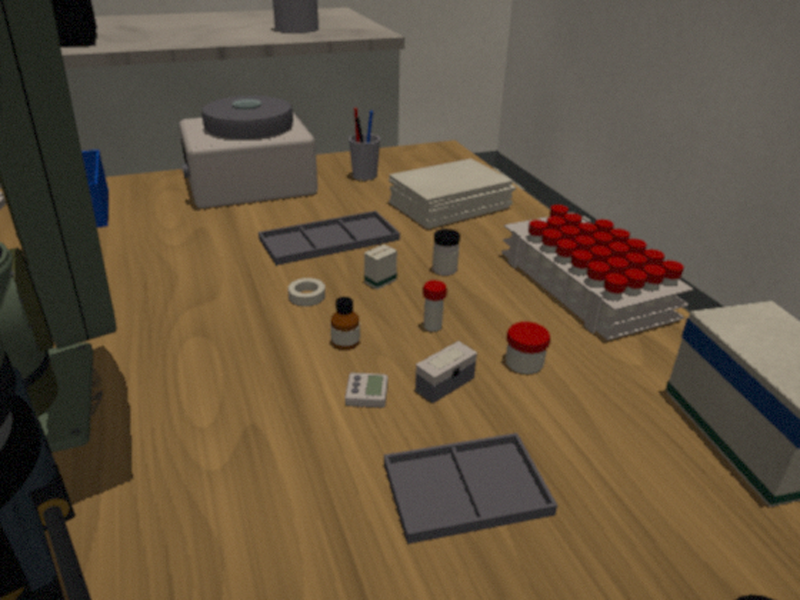

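The scene view shows the two-cell tray around (252,250), slide box (326,290), jar cap (299,347), tube cap (390,319), carton (485,340), canister (467,403), and three-cell tray (595,362). The side view shows the same things. I'll use enlarged crops for accuracy.

```bash
python3 - <<'E'
import pickle,cv2
for n,(x0,y0,x1,y1),s in (("scene",(140,140,450,305),2.58),("side",(180,145,400,380),2.55)):
    p=pickle.load(open(n+"0.pkl","rb"))["pixels"][y0:y1,x0:x1,::-1]
    cv2.imwrite(f"pics/{n}0c.png",cv2.resize(p,None,fx=s,fy=s,interpolation=cv2.INTER_CUBIC))
E
```

```text
(no output)
```

View pics/scene0c.png

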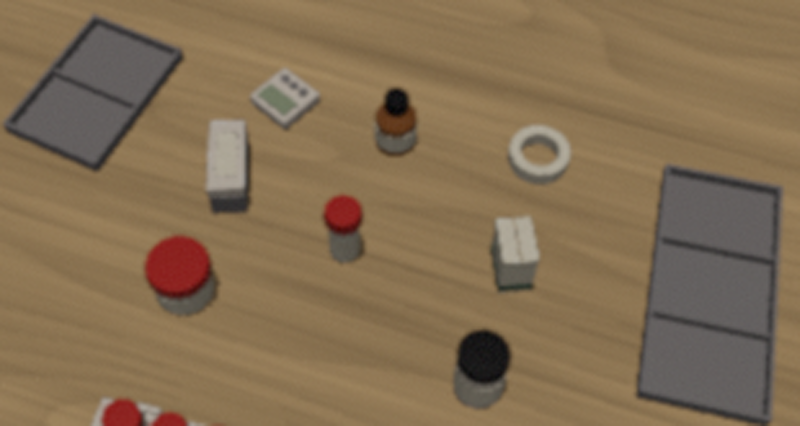

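View pics/side0c.png

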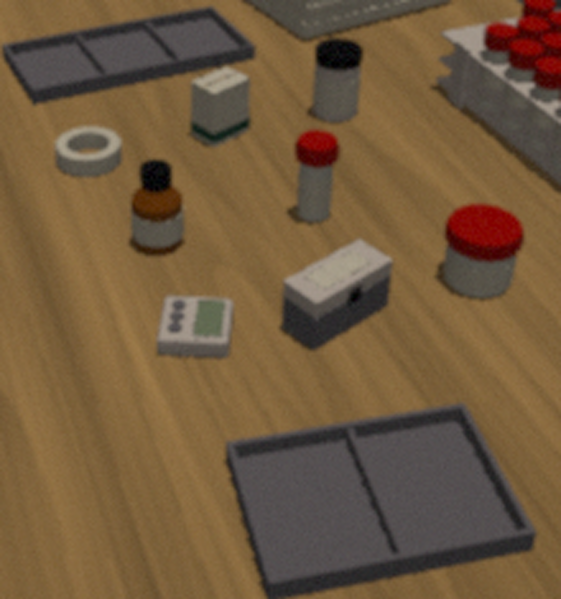

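Scene crop: jar top (178,265), tube top (343,213), canister top (484,353), the carton and slide box lids with readable corners, tray corners clear. The side crop shows the same objects and confirms all are upright.

```bash
cat > h.py <<'E'
import numpy as np,cv2,pickle
def ray(f,px,z):
    K,R,t=f["mtx"],cv2.Rodrigues(np.array(f["rvec"]))[0],np.array(f["tvec"]).ravel()
    c=-R.T@t; d=R.T@np.linalg.solve(K,[px[0],px[1],1]); return (c+d*(z-c[2])/d[2])[:2]
E
python3 - <<'E'
from h import *
P={"scene":((140,140),2.58,dict(tray2=(16,[(96,18),(182,52),(97,168),(7,126)]),tray3=(16,[(667,168),(780,187),(767,421),(638,396)]),jar=(52,[(178,265)]),tube=(74,[(343,213)]),can=(70,[(484,353)]),carton=(58,[(496,219),(529,216),(537,254),(503,260)]),box=(45,[(210,122),(245,121),(246,189),(208,192)]),amber=(72,[(397,98)]),tape=(19,[(540,151)]),timer=(16,[(285,96)]))),
"side":((180,145),2.55,dict(tray2=(16,[(229,445),(464,408),(533,540),(272,590)]),tray3=(16,[(5,48),(212,10),(253,45),(36,98)]),jar=(52,[(484,230)]),tube=(74,[(317,145)]),can=(70,[(339,54)]),carton=(58,[(192,87),(234,69),(249,80),(208,97)]),box=(45,[(285,288),(361,241),(391,268),(313,308)]),amber=(72,[(155,170)]),tape=(19,[(89,146)]),timer=(16,[(196,322)])))}
for n,(o,s,d) in P.items():
    f=pickle.load(open(n+"0.pkl","rb"))
    for k,(z,pts) in d.items():
        w=np.array([ray(f,(o[0]+(p[0]+.5)/s-.5,o[1]+(p[1]+.5)/s-.5),z) for p in pts])
        r=[w.mean(0).round(1)]
        if len(w)==4:
            e=np.roll(w,-1,0)-w; r+=[np.linalg.norm(e,axis=1).round(0),np.degrees(np.arctan2(e[:,1],e[:,0])).round(0)%180]
        print(n,k,*r)
E
```

```text
scene tray2 [ 500.9 -310.8] [108. 163. 110. 160.] [ 83. 174.  82. 173.]
scene tray3 [518.9 324.7] [107. 243. 108. 243.] [97.  5. 97.  5.]
scene jar [ 677.7 -131.5]
scene tube [590.8  -6.6]
scene can [677.3 148.8]
scene carton [554.1 144.4] [30. 40. 31. 42.] [115.  25. 121.  24.]
scene box [ 550.1 -139.7] [34. 79. 36. 81.] [111.  24. 115.  23.]
scene amber [451.4  -2.4]
scene tape [428.3 139.1]
scene timer [ 445.6 -123.9]
side tray2 [ 495.5 -319.8] [161. 112. 159. 113.] [173.  82. 173.  83.]
side tray3 [514.1 317.2] [238.  99. 245. 118.] [ 5. 97. 10. 94.]
side jar [ 670.2 -140.6]
side tube [583.1 -16.1]
side can [671.5 137.5]
side carton [553.6 139.1] [53. 26. 50. 24.] [ 24. 103.  22. 109.]
side box [ 545.3 -147.9] [84. 39. 77. 29.] [ 24. 100.  18. 110.]
side amber [447.9  -7. ]
side tape [425.2 132.2]
side timer [ 441.2 -130.5]
```

```bash
python3 -m inch '[{"x":4,"y":-1.7,"gripper":1},{"x":4,"y":-1.7},{"x":4,"y":-1.7},{"x":4,"y":-1.7},{"x":4,"y":-1.7},{"x":4,"y":-1.7},{"x":4,"y":-1.7},{"x":4,"y":-1.7},{"x":4,"y":-1.7},{"x":4,"y":-1.7},{"x":4,"y":-1.7},{"x":4,"y":-1.7}]' 15
python3 -m inch '[{"x":3.4,"y":-1.6},{"x":3.4,"y":-1.6},{"x":3.4,"y":-1.6},{"x":2,"y":-1},{"x":0},{"x":0},{"x":0}]'
python3 - <<'E'
from workcell import telemetry, cams
import cv2,pickle
s=telemetry.state();print(s["ee_pos"],s["ee_rot"],s["qpos"])
f=cams.grab_frame("wrist");f["ee"]=s["ee_pos"];pickle.dump(f,open("w1.pkl","wb"))
print(f["mtx"],f["rvec"],f["tvec"])
cv2.imwrite("pics/w1.png",cv2.resize(f["pixels"][:,:,::-1],(800,600),interpolation=cv2.INTER_CUBIC))
E
```

```text
[ 148.13957731 -555.16303979  235.22399568] [-1.79911493e+02 -2.38201497e-04  1.49423379e+01] [-7.62052997e+01  1.83463349e+01  8.96989439e+01 -1.61311164e-03
  7.20432157e+01 -1.14713928e+00]
[[325.1922621    0.         278.65597404]
 [  0.         325.1922621  204.69672436]
 [  0.           0.           1.        ]] [-2.29939555  1.76609249  0.26237081] [-573.05141032  -31.24909681  391.9573206 ]invalid input
invalid input
```

View pics/w1.png

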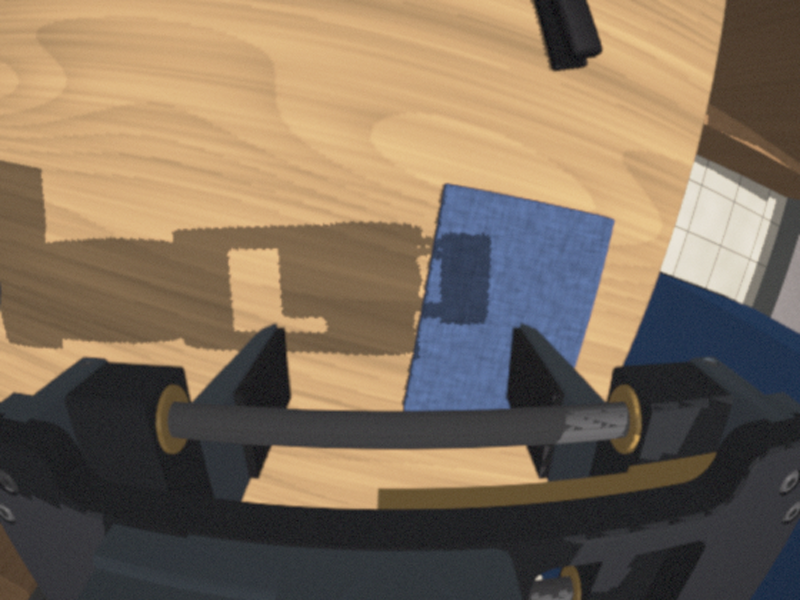

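The picture shows the starting place (the blue mat): both moves were refused, so rows probably need every key.

```bash
python3 -m inch '[{"x":4,"y":-1.7,"z":0,"yaw":0,"gripper":1}]' 15; python3 -m inch '[{"x":4,"y":-1.7,"z":0,"yaw":0,"gripper":1}]'
```

```text
time_s: 0.23
ee_pos: [177.6, -533.2, 235.2]
ee_rot: [179.9, 0.2, 14.6]
force: [1.2, 0.2, -0.0]
gripper_width: 91.2
time_s: 0.32
ee_pos: [213.4, -504.5, 235.3]
ee_rot: [-180.0, 0.0, 14.7]
force: [0.0, 1.0, -0.9]
gripper_width: 91.3
```

```bash
python3 -m inch '[{"x":4,"y":-1.7,"z":0,"yaw":0,"gripper":1},{"x":4,"y":-1.7,"z":0,"yaw":0,"gripper":1},{"x":4,"y":-1.7,"z":0,"yaw":0,"gripper":1},{"x":4,"y":-1.7,"z":0,"yaw":0,"gripper":1},{"x":4,"y":-1.7,"z":0,"yaw":0,"gripper":1},{"x":4,"y":-1.7,"z":0,"yaw":0,"gripper":1},{"x":4,"y":-1.7,"z":0,"yaw":0,"gripper":1},{"x":4,"y":-1.7,"z":0,"yaw":0,"gripper":1},{"x":4,"y":-2.7,"z":0,"yaw":0,"gripper":1},{"x":4,"y":-2.7,"z":0,"yaw":0,"gripper":1},{"x":0,"y":0,"z":0,"yaw":0,"gripper":1},{"x":0,"y":0,"z":0,"yaw":0,"gripper":1}]'
cat >look.py <<'E'
import sys,cv2,pickle
from workcell import telemetry, cams
n=sys.argv[1]; cam=sys.argv[2] if len(sys.argv)>2 else "wrist"
s=telemetry.state();print(s["ee_pos"],s["ee_rot"],s["qpos"],s["time_s"])
f=cams.grab_frame(cam);f["s"]=s;pickle.dump(f,open(n+".pkl","wb"))
print(f["rvec"],f["tvec"])
cv2.imwrite(f"pics/{n}.png",cv2.resize(f["pixels"][:,:,::-1],(800,600),interpolation=cv2.INTER_CUBIC))
E
python3 look.py w2
```

```text
time_s: 1.32
ee_pos: [532.4, -234.6, 235.3]
ee_rot: [-180.0, 0.1, 15.2]
force: [-0.2, -1.2, -0.1]
gripper_width: 91.4
[ 532.37883063 -234.61128412  235.31315642] [-1.79976300e+02  6.29936156e-02  1.51795559e+01] [-2.49028987e+01  1.89805398e+01  8.87429195e+01 -2.35369184e-02
  7.23399998e+01  4.99247112e+01] 1.3167
[-2.30144562  1.76041064  0.2611662 ] [-364.47065901  401.70117229  522.06010773]
```

View pics/w2.png

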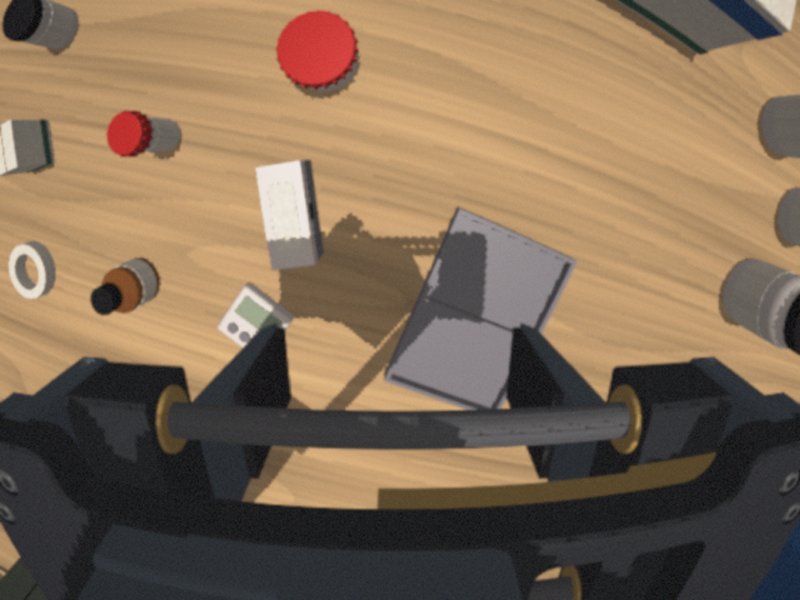

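Wrist view: jar cap (317,49), tube cap (129,133), slide-box lid (257,168)-(309,160)-(318,234)-(270,241), tray2 corners (458,208),(574,261),(497,411),(387,379).

```bash
cat >> h.py <<'E'
def wray(f,px,z,s=800/560):
    p=(np.array(px)+.5)/s-.5; K=f["mtx"]
    R=cv2.Rodrigues(np.array(f["rvec"]))[0]; t=np.array(f["tvec"]).ravel()
    u=(p-[K[0,2],K[1,2]])/K[0,0]; th=np.linalg.norm(u)
    d=R.T@np.r_[u/th*np.sin(th),np.cos(th)]; c=-R.T@t
    return (c+d*(z-c[2])/d[2])[:2]
def show(n,P):
    f=pickle.load(open(n+".pkl","rb"))
    for k,(z,pts) in P.items():
        w=np.array([wray(f,p,z) for p in pts]); r=[w.mean(0).round(1)]
        if len(w)==4:
            e=np.roll(w,-1,0)-w; r+=[np.linalg.norm(e,axis=1).round(0),np.degrees(np.arctan2(e[:,1],e[:,0])).round(0)%180]
        print(k,*r)
E
python3 -c '
from h import *
show("w2",dict(jar=(52,[(317,49)]),tube=(74,[(129,133)]),box=(45,[(257,168),(309,160),(318,234),(270,241)]),tray2=(16,[(458,208),(574,261),(497,411),(387,379)])))
f=pickle.load(open("w2.pkl","rb"));R=cv2.Rodrigues(f["rvec"])[0];print(-R.T@f["tvec"])'
```

```text
jar [ 674.2 -135.4]
tube [588.5 -13.3]
box [ 560.7 -141.1] [40. 55. 38. 56.] [111.  21. 112.  23.]
tray2 [ 500.1 -314.3] [110. 154. 108. 161.] [ 83. 173.  86. 174.]
[ 612.34429864 -211.95107778  383.22402029]
```

Jar, tube and tray2 agree with the mean of the other two cameras within 3 mm; the box lid end was in shadow, so I ignore that reading. Go to the jar.

```bash
python3 -m inch '[{"x":3.25,"y":-1.17,"z":0,"yaw":0,"gripper":1},{"x":3.25,"y":-1.17,"z":0,"yaw":0,"gripper":1},{"x":3.25,"y":-1.17,"z":0,"yaw":0,"gripper":1},{"x":3.25,"y":-1.17,"z":1,"yaw":0,"gripper":1},{"x":3.25,"y":-1.17,"z":2,"yaw":0,"gripper":1},{"x":0,"y":0,"z":3.5,"yaw":0,"gripper":1},{"x":0,"y":0,"z":3.5,"yaw":0,"gripper":1},{"x":0,"y":0,"z":3.5,"yaw":0,"gripper":1},{"x":0,"y":0,"z":3.5,"yaw":0,"gripper":1},{"x":0,"y":0,"z":1.8,"yaw":0,"gripper":1},{"x":0,"y":0,"z":0,"yaw":0,"gripper":1},{"x":0,"y":0,"z":0,"yaw":0,"gripper":1}]' 20
python3 -m inch '[{"x":0,"y":0,"z":0,"yaw":0,"gripper":-1},{"x":0,"y":0,"z":0,"yaw":0,"gripper":-1},{"x":0,"y":0,"z":0,"yaw":0,"gripper":-1},{"x":0,"y":0,"z":0,"yaw":0,"gripper":-1},{"x":0,"y":0,"z":0,"yaw":0,"gripper":-1},{"x":0,"y":0,"z":0,"yaw":0,"gripper":-1},{"x":0,"y":0,"z":0,"yaw":0,"gripper":-1},{"x":0,"y":0,"z":0,"yaw":0,"gripper":-1}]'
```

```text
time_s: 2.37
ee_pos: [672.4, -139.6, 47.3]
ee_rot: [-180.0, 0.1, 14.8]
force: [-0.2, -0.0, 1.6]
gripper_width: 91.2
time_s: 3.03
ee_pos: [673.7, -137.9, 48.8]
ee_rot: [180.0, -0.1, 14.9]
force: [0.1, 1.2, 5.3]
gripper_width: 57.3
```

```bash
python3 -m inch '[{"x":0,"y":0,"z":-2.5,"yaw":0,"gripper":-1},{"x":0,"y":0,"z":-3.5,"yaw":0,"gripper":-1},{"x":0,"y":0,"z":-3.5,"yaw":0,"gripper":-1},{"x":0,"y":-1,"z":-3.5,"yaw":0,"gripper":-1},{"x":-0.3,"y":-3,"z":0,"yaw":0,"gripper":-1},{"x":-0.3,"y":-3.8,"z":0,"yaw":0,"gripper":-1},{"x":-0.3,"y":-3.8,"z":0,"yaw":0,"gripper":-1},{"x":-0.3,"y":-3.8,"z":0,"yaw":0,"gripper":-1},{"x":-0.3,"y":-3.8,"z":0,"yaw":0,"gripper":-1},{"x":-0.3,"y":-3.8,"z":0,"yaw":0,"gripper":-1},{"x":-0.3,"y":-3.8,"z":0,"yaw":0,"gripper":-1},{"x":-0.3,"y":-3.8,"z":0,"yaw":0,"gripper":-1}]'
python3 -m inch '[{"x":-0.3,"y":-3.8,"z":0,"yaw":0,"gripper":-1},{"x":-0.3,"y":-3.8,"z":0,"yaw":0,"gripper":-1},{"x":-0.3,"y":-3.8,"z":0,"yaw":0,"gripper":-1},{"x":0,"y":-3.0,"z":0,"yaw":0,"gripper":-1},{"x":0,"y":-1,"z":0,"yaw":0,"gripper":-1},{"x":0,"y":0,"z":0,"yaw":0,"gripper":-1},{"x":0,"y":0,"z":0,"yaw":0,"gripper":-1}]'
python3 look.py w3
```

```text
time_s: 4.03
ee_pos: [570.3, 153.0, 177.5]
ee_rot: [180.0, 0.0, 14.9]
force: [0.9, 0.9, -0.4]
gripper_width: 57.3
time_s: 4.62
ee_pos: [522.8, 297.6, 177.4]
ee_rot: [179.9, 0.0, 15.0]
force: [-0.1, -1.0, -0.0]
gripper_width: 57.8
[522.80005441 297.59419934 177.42748096] [1.79927420e+02 4.47425037e-02 1.50080790e+01] [ 2.85858288e+01  2.30479727e+01  9.11285722e+01 -6.57897189e-02
  6.58840005e+01  1.03604634e+02] 4.6167
[-2.2983005   1.76386914  0.25935072] [153.06514349 542.59880433 503.81053104]
```

View pics/w3.png

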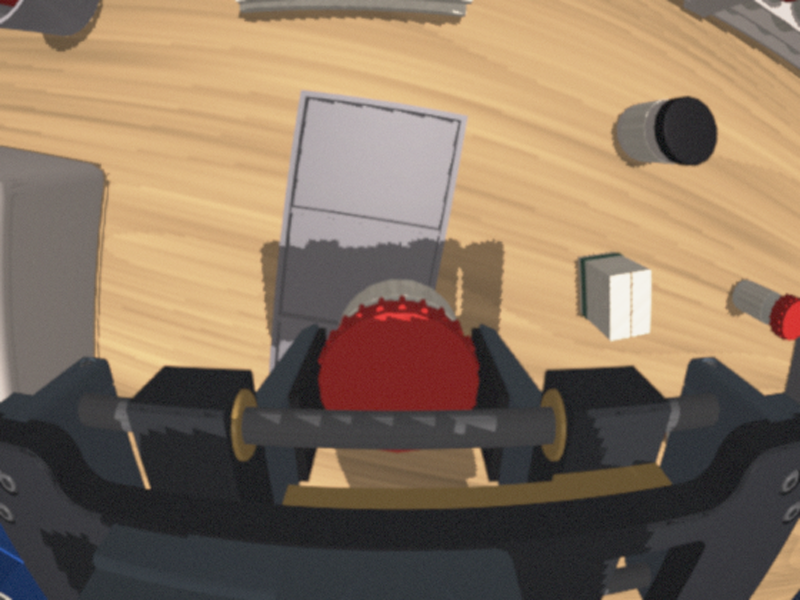

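Wrist view: jar held; tray3 far corners (303,91),(466,118), first divider ends (291,206),(440,229); canister cap centre (687,131), carton top (609,272),(650,267),(652,332),(611,339).

```bash
python3 -c '
from h import *
show("w3",dict(c1=(16,[(303,91)]),c2=(16,[(466,118)]),d1=(16,[(291,206)]),d2=(16,[(440,229)]),can=(70,[(687,131)]),carton=(58,[(609,272),(650,267),(652,332),(611,339)])))'
```

```text
c1 [630.7 392.6]
c2 [639.9 283.8]
d1 [553.  381.9]
d2 [563.1 280.2]
can [675.2 154.8]
carton [557.6 148. ] [31. 47. 33. 47.] [112.  27. 112.  25.]
```

```bash
python3 -c '
from h import *
show("w3",dict(held=(181,[(399,380)])))
f=pickle.load(open("w3.pkl","rb"));R=cv2.Rodrigues(f["rvec"])[0];print(-R.T@f["tvec"],R)'
```

```text
held [530.  300.4]
[602.70865911 320.25048545 325.34497168] [[ 2.58782900e-01 -9.65935055e-01  9.38487985e-04]
 [-9.24783019e-01 -2.47477084e-01  2.89018099e-01]
 [-2.78940459e-01 -7.56608393e-02 -9.57323173e-01]]
```

```bash
python3 -m inch '[{"x":0.1,"y":-1.4,"z":0,"yaw":0,"gripper":-1},{"x":0,"y":-1.4,"z":1,"yaw":0,"gripper":-1},{"x":0,"y":0,"z":3.5,"yaw":0,"gripper":-1},{"x":0,"y":0,"z":3.5,"yaw":0,"gripper":-1},{"x":0,"y":0,"z":2.5,"yaw":0,"gripper":-1},{"x":0,"y":0,"z":1.0,"yaw":0,"gripper":-1},{"x":0,"y":0,"z":0.5,"yaw":0,"gripper":-1},{"x":0,"y":0,"z":0.3,"yaw":0,"gripper":-1},{"x":0,"y":0,"z":0,"yaw":0,"gripper":-1},{"x":0,"y":0,"z":0,"yaw":0,"gripper":-1}]'
```

```text
time_s: 5.5
ee_pos: [517.7, 325.9, 56.4]
ee_rot: [-180.0, -0.2, 14.9]
force: [0.8, -0.7, -0.4]
gripper_width: 57.4
```

```bash
python3 -m inch '[{"x":0,"y":0,"z":0.2,"yaw":0,"gripper":-1},{"x":0,"y":0,"z":0.2,"yaw":0,"gripper":-1},{"x":0,"y":0,"z":0,"yaw":0,"gripper":-1},{"x":0,"y":0,"z":0,"yaw":0,"gripper":-1}]'
```

```text
time_s: 5.83
ee_pos: [517.6, 325.9, 52.8]
ee_rot: [-179.9, -0.2, 14.9]
force: [-1.7, -0.6, 5.8]
gripper_width: 57.8
```

```bash
python3 -m inch '[{"x":0,"y":0,"z":0,"yaw":0,"gripper":1},{"x":0,"y":0,"z":0,"yaw":0,"gripper":1},{"x":0,"y":0,"z":0,"yaw":0,"gripper":1},{"x":0,"y":0,"z":0,"yaw":0,"gripper":1},{"x":0,"y":0,"z":-2,"yaw":0,"gripper":1},{"x":0,"y":0,"z":-3.7,"yaw":0,"gripper":1},{"x":0,"y":1,"z":-4,"yaw":0,"gripper":1},{"x":-0.2,"y":3,"z":-4,"yaw":0,"gripper":1},{"x":-0.2,"y":3.8,"z":0,"yaw":0,"gripper":1},{"x":-0.2,"y":3.8,"z":0,"yaw":0,"gripper":1},{"x":-0.2,"y":3.8,"z":0,"yaw":0,"gripper":1},{"x":-0.2,"y":3.8,"z":0,"yaw":0,"gripper":1}]'
python3 -m inch '[{"x":-0.2,"y":3.8,"z":0,"yaw":0,"gripper":1},{"x":-0.2,"y":3.8,"z":0,"yaw":0,"gripper":1},{"x":-0.2,"y":3.8,"z":0,"yaw":0,"gripper":1},{"x":-0.2,"y":2.9,"z":0,"yaw":0,"gripper":1},{"x":-0.1,"y":1,"z":0,"yaw":0,"gripper":1},{"x":0,"y":0,"z":0,"yaw":0,"gripper":1},{"x":0,"y":0,"z":0,"yaw":0,"gripper":1}]'
```

```text
time_s: 6.83
ee_pos: [555.5, 140.6, 181.4]
ee_rot: [180.0, -0.0, 15.0]
force: [0.7, 0.5, 0.2]
gripper_width: 91.4
time_s: 7.42
ee_pos: [586.0, -7.6, 181.0]
ee_rot: [-179.9, 0.0, 14.9]
force: [0.2, 0.8, -0.2]
gripper_width: 91.5
```

```bash
python3 -m inch '[{"x":0.1,"y":0.5,"z":1,"yaw":0,"gripper":1},{"x":0,"y":0,"z":3.5,"yaw":0,"gripper":1},{"x":0,"y":0,"z":3.5,"yaw":0,"gripper":1},{"x":0,"y":0,"z":2.5,"yaw":0,"gripper":1},{"x":0,"y":0,"z":1.0,"yaw":0,"gripper":1},{"x":0,"y":0,"z":0,"yaw":0,"gripper":0},{"x":0,"y":0,"z":0,"yaw":0,"gripper":-1},{"x":0,"y":0,"z":0,"yaw":0,"gripper":-1},{"x":0,"y":0,"z":0,"yaw":0,"gripper":-1},{"x":0,"y":0,"z":0,"yaw":0,"gripper":-1},{"x":0,"y":0,"z":0,"yaw":0,"gripper":-1},{"x":0,"y":0,"z":0,"yaw":0,"gripper":-1}]' 15
python3 -m inch '[{"x":0,"y":0,"z":0,"yaw":0,"gripper":-1},{"x":0,"y":0,"z":0,"yaw":0,"gripper":-1},{"x":0,"y":0,"z":0,"yaw":0,"gripper":-1}]'
```

```text
time_s: 8.42
ee_pos: [588.8, -12.7, 67.0]
ee_rot: [180.0, -0.1, 14.9]
force: [0.4, -0.2, 0.2]
gripper_width: 47.5
time_s: 8.67
ee_pos: [588.6, -12.6, 66.4]
ee_rot: [180.0, -0.0, 14.9]
force: [0.1, 0.5, 0.9]
gripper_width: 34.1
```

```bash
python3 -m inch '[{"x":0,"y":0,"z":-2.5,"yaw":0,"gripper":-1},{"x":0,"y":0,"z":-3.5,"yaw":0,"gripper":-1},{"x":0,"y":0,"z":-3.5,"yaw":0,"gripper":-1},{"x":0.4,"y":-1,"z":-2.5,"yaw":0,"gripper":-1},{"x":0.9,"y":-3.2,"z":0,"yaw":0,"gripper":-1},{"x":1.1,"y":-3.7,"z":0,"yaw":0,"gripper":-1},{"x":1.1,"y":-3.7,"z":0,"yaw":0,"gripper":-1},{"x":1.1,"y":-3.7,"z":0,"yaw":0,"gripper":-1},{"x":1.1,"y":-3.7,"z":0,"yaw":0,"gripper":-1},{"x":1.1,"y":-3.7,"z":0,"yaw":0,"gripper":-1},{"x":1.1,"y":-3.7,"z":0,"yaw":0,"gripper":-1},{"x":1.1,"y":-3.7,"z":0,"yaw":0,"gripper":-1}]'
python3 -m inch '[{"x":0.6,"y":-2.0,"z":0,"yaw":0,"gripper":-1},{"x":0.2,"y":-1.0,"z":0,"yaw":0,"gripper":-1},{"x":0,"y":0,"z":0,"yaw":0,"gripper":-1},{"x":0,"y":0,"z":0,"yaw":0,"gripper":-1},{"x":0,"y":0,"z":0,"yaw":0,"gripper":-1}]'
python3 look.py w4
```

```text
time_s: 9.67
ee_pos: [597.5, 303.2, 186.0]
ee_rot: [180.0, 0.0, 14.9]
force: [1.6, -0.9, -0.4]
gripper_width: 33.4
time_s: 10.08
ee_pos: [597.9, 330.7, 186.2]
ee_rot: [179.9, 0.0, 14.9]
force: [0.1, -0.0, -0.4]
gripper_width: 33.8
[597.92667783 330.6918037  186.15078894] [1.79936713e+02 4.20169173e-02 1.48657054e+01] [ 2.80049534e+01  2.98959680e+01  7.82088503e+01 -5.47746625e-02
  7.19504927e+01  1.03156221e+02] 10.0833
[-2.2963573   1.76686619  0.26009743] [167.32467444 617.34035539 535.47707291]
```

View pics/w4.png

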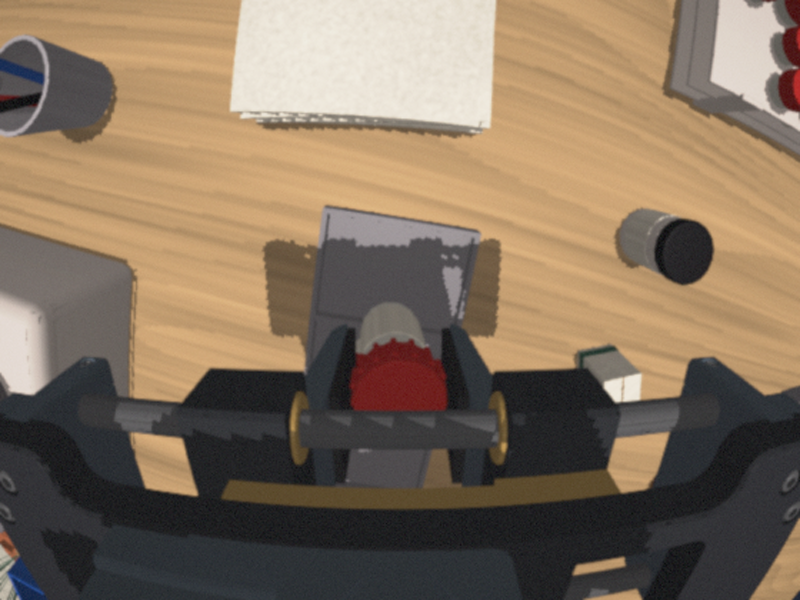

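Tube held above the far cell; tray corners at (325,206),(480,231), canister cap (684,249).

```bash
python3 -c '
from h import *
show("w4",dict(c1=(16,[(325,206)]),c2=(16,[(480,231)]),can=(70,[(684,249)])))'
```

```text
c1 [632.5 393.2]
c2 [643.2 284.7]
can [678.6 157.2]
```

```bash
python3 -m inch '[{"x":-0.1,"y":-0.3,"z":1,"yaw":0,"gripper":-1},{"x":0,"y":0,"z":3.5,"yaw":0,"gripper":-1},{"x":0,"y":0,"z":3.5,"yaw":0,"gripper":-1},{"x":0,"y":0,"z":2,"yaw":0,"gripper":-1},{"x":0,"y":0,"z":0.8,"yaw":0,"gripper":-1},{"x":0,"y":0,"z":0.5,"yaw":0,"gripper":-1},{"x":0,"y":0,"z":0.2,"yaw":0,"gripper":-1},{"x":0,"y":0,"z":0.1,"yaw":0,"gripper":-1},{"x":0,"y":0,"z":0,"yaw":0,"gripper":-1},{"x":0,"y":0,"z":0,"yaw":0,"gripper":-1}]'
```

```text
time_s: 10.97
ee_pos: [596.9, 335.5, 71.8]
ee_rot: [-180.0, -0.2, 14.9]
force: [1.0, 0.3, 0.7]
gripper_width: 34.2
```

```bash
python3 -m inch '[{"x":0,"y":0,"z":0.15,"yaw":0,"gripper":-1},{"x":0,"y":0,"z":0,"yaw":0,"gripper":-1},{"x":0,"y":0,"z":0,"yaw":0,"gripper":-1},{"x":0,"y":0,"z":0,"yaw":0,"gripper":0.5},{"x":0,"y":0,"z":0,"yaw":0,"gripper":0.5},{"x":0,"y":0,"z":0,"yaw":0,"gripper":0.5},{"x":0,"y":0,"z":0,"yaw":0,"gripper":0.5},{"x":0,"y":0,"z":-2,"yaw":0,"gripper":0.5},{"x":0,"y":0,"z":-3.5,"yaw":0,"gripper":0.5},{"x":0,"y":0,"z":-3.5,"yaw":0,"gripper":0.5},{"x":-1,"y":1.5,"z":-2.5,"yaw":-1,"gripper":0.7},{"x":-2,"y":2.8,"z":0,"yaw":-0.8,"gripper":1}]'
python3 -m inch '[{"x":-2.7,"y":3,"z":0,"yaw":0,"gripper":1},{"x":-2.7,"y":3,"z":0,"yaw":0,"gripper":1},{"x":-2.7,"y":3,"z":0,"yaw":0,"gripper":1},{"x":-2.7,"y":3,"z":0,"yaw":0,"gripper":1},{"x":-2.7,"y":1,"z":0,"yaw":0,"gripper":1},{"x":0,"y":0,"z":0,"yaw":0,"gripper":1},{"x":0,"y":0,"z":0,"yaw":0,"gripper":1},{"x":0,"y":0,"z":0,"yaw":0,"gripper":1}]'
python3 look.py w5
```

```text
time_s: 11.97
ee_pos: [584.4, 288.6, 189.7]
ee_rot: [-179.9, -0.8, 24.3]
force: [0.8, -0.3, 0.2]
gripper_width: 78.9
time_s: 12.63
ee_pos: [511.0, 111.7, 183.9]
ee_rot: [180.0, -0.1, 23.9]
force: [-0.6, -0.7, 0.3]
gripper_width: 91.3
[511.04815554 111.68274258 183.9443147 ] [ 1.79999014e+02 -6.96435291e-02  2.39285217e+01] [1.10590049e+01 1.59362045e+01 1.01061005e+02 1.63398356e-02
 6.29346779e+01 7.71230578e+01] 12.6333
[-2.4216367   1.57501031  0.23149178] [-104.12233363  474.95254877  489.00066465]
```

View pics/w5.png

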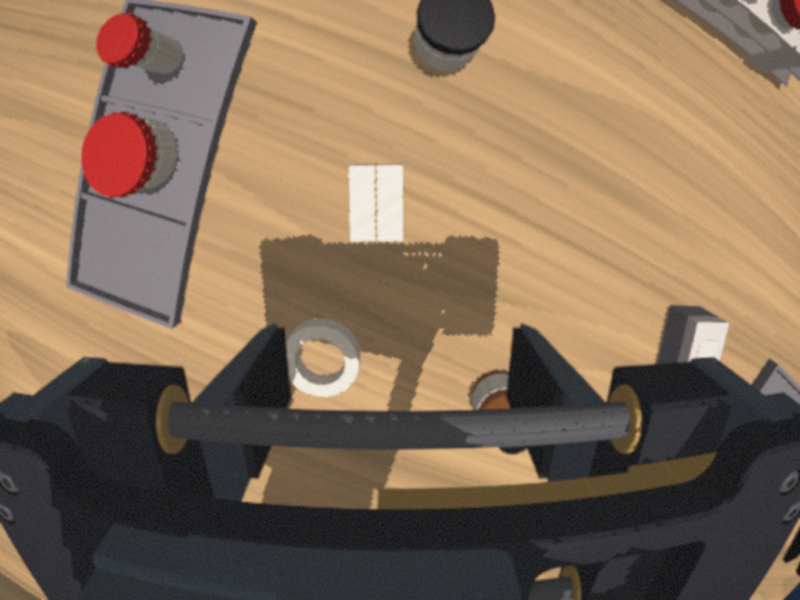

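Jar and tube stand in their cells. Carton top (349,165),(403,165),(404,242),(349,242), canister cap centre (455,20).

```bash
python3 -c '
from h import *
show("w5",dict(carton=(58,[(349,165),(403,165),(404,242),(349,242)]),can=(70,[(455,20)])))'
```

```text
carton [556.1 147. ] [32. 46. 33. 46.] [113.  25. 114.  23.]
can [673.  149.8]
```

```bash
python3 -m inch '[{"x":2.7,"y":-0.7,"z":0,"yaw":0,"gripper":1},{"x":2.8,"y":-0.7,"z":0.5,"yaw":0,"gripper":1},{"x":0,"y":0,"z":3.5,"yaw":0,"gripper":1},{"x":0,"y":0,"z":3.5,"yaw":0,"gripper":1},{"x":0,"y":0,"z":3.5,"yaw":0,"gripper":1},{"x":0,"y":0,"z":2.3,"yaw":0,"gripper":1},{"x":0,"y":0,"z":0.9,"yaw":0,"gripper":1},{"x":0,"y":0,"z":0,"yaw":0,"gripper":0},{"x":0,"y":0,"z":0,"yaw":0,"gripper":-1},{"x":0,"y":0,"z":0,"yaw":0,"gripper":-1},{"x":0,"y":0,"z":0,"yaw":0,"gripper":-1},{"x":0,"y":0,"z":0,"yaw":0,"gripper":-1}]' 15
python3 -m inch '[{"x":0,"y":0,"z":0,"yaw":0,"gripper":-1},{"x":0,"y":0,"z":0,"yaw":0,"gripper":-1},{"x":0,"y":0,"z":0,"yaw":0,"gripper":-1},{"x":0,"y":0,"z":0,"yaw":0,"gripper":-1},{"x":0,"y":0,"z":0,"yaw":0,"gripper":-1}]'
```

```text
time_s: 13.68
ee_pos: [556.1, 146.7, 43.4]
ee_rot: [180.0, -0.2, 23.9]
force: [0.6, 0.2, -0.2]
gripper_width: 60.7
time_s: 14.1
ee_pos: [555.1, 146.4, 41.9]
ee_rot: [180.0, -0.0, 23.9]
force: [0.3, 0.7, 1.0]
gripper_width: 31.8
```

```bash
python3 -m inch '[{"x":0,"y":0,"z":-2.5,"yaw":0,"gripper":-1},{"x":0,"y":0,"z":-3.5,"yaw":0,"gripper":-1},{"x":0,"y":0,"z":-3.5,"yaw":0,"gripper":-1},{"x":0,"y":-0.6,"z":-3,"yaw":0,"gripper":-1},{"x":-0.6,"y":-3,"z":0,"yaw":0,"gripper":-1},{"x":-0.7,"y":-3.5,"z":0,"yaw":0,"gripper":-1},{"x":-0.7,"y":-3.5,"z":0,"yaw":0,"gripper":-1},{"x":-0.7,"y":-3.5,"z":0,"yaw":0,"gripper":-1},{"x":-0.7,"y":-3.5,"z":0,"yaw":0,"gripper":-1},{"x":-0.4,"y":-3,"z":0,"yaw":0,"gripper":-1},{"x":0,"y":0,"z":0,"yaw":0.8,"gripper":-1},{"x":0,"y":0,"z":0,"yaw":1,"gripper":-1}]'
python3 -m inch '[{"x":0,"y":0,"z":0,"yaw":1,"gripper":-1},{"x":0,"y":0,"z":0,"yaw":0.9,"gripper":-1},{"x":0,"y":0,"z":0,"yaw":0,"gripper":-1},{"x":0,"y":0,"z":0,"yaw":0,"gripper":-1},{"x":0,"y":0,"z":0,"yaw":0,"gripper":-1}]'
```

```text
time_s: 15.1
ee_pos: [435.4, 320.8, 166.6]
ee_rot: [180.0, 0.0, 14.9]
force: [1.1, -0.1, -0.5]
gripper_width: 32.2
time_s: 15.52
ee_pos: [436.7, 319.2, 166.6]
ee_rot: [180.0, 0.0, 5.5]
force: [-0.3, 0.8, -1.0]
gripper_width: 31.7
```

```bash
python3 -m inch '[{"x":0,"y":0,"z":1.5,"yaw":0,"gripper":-1},{"x":0,"y":0,"z":3.5,"yaw":0,"gripper":-1},{"x":0,"y":0,"z":3.5,"yaw":0,"gripper":-1},{"x":0,"y":0,"z":2,"yaw":0,"gripper":-1},{"x":0,"y":0,"z":0.8,"yaw":0,"gripper":-1},{"x":0,"y":0,"z":0.4,"yaw":0,"gripper":-1},{"x":0,"y":0,"z":0.2,"yaw":0,"gripper":-1},{"x":0,"y":0,"z":0.1,"yaw":0,"gripper":-1},{"x":0,"y":0,"z":0,"yaw":0,"gripper":-1},{"x":0,"y":0,"z":0,"yaw":0,"gripper":-1},{"x":0,"y":0,"z":0,"yaw":0,"gripper":-1}]'
```

```text
time_s: 16.43
ee_pos: [437.2, 319.6, 47.7]
ee_rot: [-179.9, -0.1, 5.4]
force: [-0.7, -0.8, 0.6]
gripper_width: 31.8
```

```bash
python3 -m inch '[{"x":0,"y":0,"z":0.2,"yaw":0,"gripper":-1},{"x":0,"y":0,"z":0,"yaw":0,"gripper":-1},{"x":0,"y":0,"z":0,"yaw":0,"gripper":-1},{"x":0,"y":0,"z":0,"yaw":0,"gripper":0.5},{"x":0,"y":0,"z":0,"yaw":0,"gripper":0.5},{"x":0,"y":0,"z":0,"yaw":0,"gripper":0.5},{"x":0,"y":0,"z":0,"yaw":0,"gripper":0.5},{"x":0,"y":0,"z":-2.3,"yaw":0,"gripper":0.5},{"x":0,"y":0,"z":-3.5,"yaw":0,"gripper":0.5},{"x":0,"y":0,"z":-3.5,"yaw":0,"gripper":1},{"x":0,"y":0,"z":-4,"yaw":0,"gripper":1},{"x":1.4,"y":1.2,"z":0,"yaw":0,"gripper":1}]'
python3 -m inch '[{"x":2.8,"y":2.4,"z":0,"yaw":0,"gripper":1},{"x":2.8,"y":2.4,"z":0,"yaw":0,"gripper":1},{"x":2.8,"y":2.4,"z":0,"yaw":0,"gripper":1},{"x":2.8,"y":2.4,"z":0,"yaw":0,"gripper":1},{"x":2.8,"y":2.4,"z":0,"yaw":0,"gripper":1},{"x":2.8,"y":2.4,"z":0,"yaw":0,"gripper":1},{"x":2.8,"y":2.4,"z":0,"yaw":0,"gripper":1},{"x":1,"y":1.1,"z":0,"yaw":0,"gripper":1},{"x":0,"y":0,"z":0,"yaw":0,"gripper":1},{"x":0,"y":0,"z":0,"yaw":0,"gripper":1}]'
```

```text
time_s: 17.43
ee_pos: [453.6, 312.1, 185.4]
ee_rot: [-179.6, -0.7, 5.6]
force: [1.7, 0.9, 0.7]
gripper_width: 85.5
time_s: 18.27
ee_pos: [673.4, 149.7, 176.8]
ee_rot: [-180.0, 0.1, 5.4]
force: [-0.9, 0.4, -0.6]
gripper_width: 91.5
```

```bash
python3 -m inch '[{"x":0,"y":0,"z":1.5,"yaw":0,"gripper":1},{"x":0,"y":0,"z":3.5,"yaw":0,"gripper":1},{"x":0,"y":0,"z":3.5,"yaw":0,"gripper":1},{"x":0,"y":0,"z":2.4,"yaw":0,"gripper":1},{"x":0,"y":0,"z":1.0,"yaw":0,"gripper":1},{"x":0,"y":0,"z":0,"yaw":0,"gripper":0},{"x":0,"y":0,"z":0,"yaw":0,"gripper":-1},{"x":0,"y":0,"z":0,"yaw":0,"gripper":-1},{"x":0,"y":0,"z":0,"yaw":0,"gripper":-1},{"x":0,"y":0,"z":0,"yaw":0,"gripper":-1},{"x":0,"y":0,"z":0,"yaw":0,"gripper":-1},{"x":0,"y":0,"z":0,"yaw":0,"gripper":-1}]' 20
python3 -m inch '[{"x":0,"y":0,"z":0,"yaw":0,"gripper":-1},{"x":0,"y":0,"z":0,"yaw":0,"gripper":-1},{"x":0,"y":0,"z":0,"yaw":0,"gripper":-1}]'
```

```text
time_s: 19.27
ee_pos: [674.1, 150.0, 59.5]
ee_rot: [-180.0, -0.1, 5.4]
force: [-0.2, -0.5, -0.5]
gripper_width: 47.3
time_s: 19.52
ee_pos: [674.2, 149.9, 59.3]
ee_rot: [180.0, -0.1, 5.4]
force: [-0.5, -0.0, 3.4]
gripper_width: 44.8
```

```bash
python3 -m inch '[{"x":0,"y":0,"z":-2.5,"yaw":0,"gripper":-1},{"x":0,"y":0,"z":-3.5,"yaw":0,"gripper":-1},{"x":0,"y":0,"z":-3.5,"yaw":0,"gripper":-1},{"x":0,"y":1,"z":-3.5,"yaw":0,"gripper":-1},{"x":-1.2,"y":2.8,"z":0,"yaw":0,"gripper":-1},{"x":-1.4,"y":3.6,"z":0,"yaw":0,"gripper":-1},{"x":-1.4,"y":3.6,"z":0,"yaw":0,"gripper":-1},{"x":-1.4,"y":3.6,"z":0,"yaw":0,"gripper":-1},{"x":-1.4,"y":3.6,"z":0,"yaw":0,"gripper":-1},{"x":-1.4,"y":3.6,"z":0,"yaw":0,"gripper":-1},{"x":-1.4,"y":3.6,"z":0,"yaw":0,"gripper":-1},{"x":-1.4,"y":3.6,"z":0,"yaw":0,"gripper":-1}]'
python3 -m inch '[{"x":-1.6,"y":3.6,"z":0,"yaw":0,"gripper":-1},{"x":-1.6,"y":3.6,"z":0,"yaw":0,"gripper":-1},{"x":-1.6,"y":3.6,"z":0,"yaw":0,"gripper":-1},{"x":-1.6,"y":3.0,"z":0,"yaw":0,"gripper":-1},{"x":-0.4,"y":1.5,"z":0,"yaw":0,"gripper":-1},{"x":0,"y":0,"z":0,"yaw":0,"gripper":-1},{"x":0,"y":0,"z":0,"yaw":0,"gripper":-1},{"x":0,"y":0,"z":0,"yaw":0,"gripper":-1}]'
python3 look.py w6
```

```text
time_s: 20.52
ee_pos: [590.8, -150.6, 188.3]
ee_rot: [-180.0, 0.0, 5.5]
force: [1.2, 0.0, -0.6]
gripper_width: 44.6
time_s: 21.18
ee_pos: [539.0, -306.7, 188.4]
ee_rot: [-179.9, 0.0, 5.5]
force: [0.1, -0.1, 0.4]
gripper_width: 45.0
[ 539.02577764 -306.66427849  188.43070408] [-1.79933980e+02  1.02234613e-02  5.48091767e+00] [-3.07229874e+01  2.41796406e+01  8.75942987e+01  5.08467655e-02
  6.82733136e+01  5.37772589e+01] 21.1833
[-2.15510492  1.95826797  0.29025286] [-355.08230804  467.83027046  492.86256299]
```

View pics/w6.png

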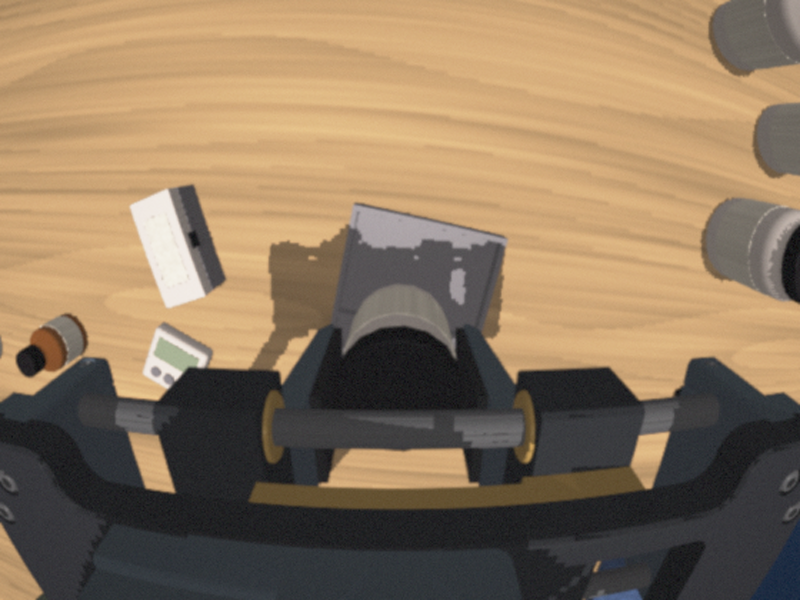

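Canister held over the tray; tray2 far corners (354,203),(507,238); slide-box lid (130,206),(168,189),(206,298),(167,307).

```bash
python3 -c '
from h import *
show("w6",dict(c1=(16,[(354,203)]),c2=(16,[(507,238)]),box=(45,[(130,206),(168,189),(206,298),(167,307)])))'
```

```text
c1 [ 586.6 -269.8]
c2 [ 573.  -379.6]
box [ 548.9 -141.8] [34. 80. 34. 78.] [112.  21. 107.  22.]
```

```bash
python3 -m inch '[{"x":-0.2,"y":1.3,"z":1,"yaw":0,"gripper":-1},{"x":0,"y":0,"z":3.5,"yaw":0,"gripper":-1},{"x":0,"y":0,"z":3.5,"yaw":0,"gripper":-1},{"x":0,"y":0,"z":2.5,"yaw":0,"gripper":-1},{"x":0,"y":0,"z":1,"yaw":0,"gripper":-1},{"x":0,"y":0,"z":0.5,"yaw":0,"gripper":-1},{"x":0,"y":0,"z":0.3,"yaw":0,"gripper":-1},{"x":0,"y":0,"z":0.1,"yaw":0,"gripper":-1},{"x":0,"y":0,"z":0,"yaw":0,"gripper":-1},{"x":0,"y":0,"z":0,"yaw":0,"gripper":-1},{"x":0,"y":0,"z":0,"yaw":0,"gripper":-1}]'
```

```text
time_s: 22.15
ee_pos: [538.5, -321.4, 66.1]
ee_rot: [179.9, -0.1, 5.4]
force: [0.0, -0.9, -2.1]
gripper_width: 44.5
```

```bash
python3 -m inch '[{"x":0,"y":0,"z":0.25,"yaw":0,"gripper":-1},{"x":0,"y":0,"z":0.05,"yaw":0,"gripper":-1},{"x":0,"y":0,"z":0,"yaw":0,"gripper":-1},{"x":0,"y":0,"z":0,"yaw":0,"gripper":0.8},{"x":0,"y":0,"z":0,"yaw":0,"gripper":0.8},{"x":0,"y":0,"z":0,"yaw":0,"gripper":0.8},{"x":0,"y":0,"z":0,"yaw":0,"gripper":0.8},{"x":0,"y":0,"z":-2.3,"yaw":0,"gripper":0.8},{"x":0,"y":0,"z":-3.5,"yaw":0,"gripper":0.8},{"x":0,"y":0,"z":-3.5,"yaw":0,"gripper":1},{"x":0,"y":0,"z":-2.7,"yaw":0,"gripper":1},{"x":0.3,"y":-1.7,"z":0,"yaw":0,"gripper":1}]'
python3 -m inch '[{"x":0.6,"y":-3.7,"z":0,"yaw":0,"gripper":1},{"x":0.6,"y":-3.7,"z":0,"yaw":0,"gripper":1},{"x":0.6,"y":-3.7,"z":0,"yaw":0,"gripper":1},{"x":0.6,"y":-3.7,"z":0,"yaw":0,"gripper":1},{"x":0,"y":-1.2,"z":0,"yaw":-0.5,"gripper":1},{"x":0,"y":0,"z":0,"yaw":-1,"gripper":1},{"x":0,"y":0,"z":0,"yaw":-1,"gripper":1},{"x":0,"y":0,"z":0,"yaw":-1,"gripper":1},{"x":0,"y":0,"z":0,"yaw":0,"gripper":1},{"x":0,"y":0,"z":0,"yaw":0,"gripper":1}]'
```

```text
time_s: 23.15
ee_pos: [542.1, -307.5, 188.2]
ee_rot: [179.5, -0.6, 5.3]
force: [0.6, 0.6, 0.4]
gripper_width: 91.3
time_s: 23.98
ee_pos: [547.6, -142.2, 181.2]
ee_rot: [-180.0, 0.0, 22.8]
force: [0.4, 0.5, 1.4]
gripper_width: 91.1
```

```bash
python3 -m inch '[{"x":0.1,"y":0,"z":1.5,"yaw":0,"gripper":1},{"x":0,"y":0,"z":3.5,"yaw":0,"gripper":1},{"x":0,"y":0,"z":3.5,"yaw":0,"gripper":1},{"x":0,"y":0,"z":3.5,"yaw":0,"gripper":1},{"x":0,"y":0,"z":1.5,"yaw":0,"gripper":1},{"x":0,"y":0,"z":1.0,"yaw":0,"gripper":1},{"x":0,"y":0,"z":0,"yaw":0,"gripper":0},{"x":0,"y":0,"z":0,"yaw":0,"gripper":-1},{"x":0,"y":0,"z":0,"yaw":0,"gripper":-1},{"x":0,"y":0,"z":0,"yaw":0,"gripper":-1},{"x":0,"y":0,"z":0,"yaw":0,"gripper":-1},{"x":0,"y":0,"z":0,"yaw":0,"gripper":-1}]' 25
python3 -m inch '[{"x":0,"y":0,"z":0,"yaw":0,"gripper":-1},{"x":0,"y":0,"z":0,"yaw":0,"gripper":-1},{"x":0,"y":0,"z":0,"yaw":0,"gripper":-1},{"x":0,"y":0,"z":0,"yaw":0,"gripper":-1}]'
```

```text
time_s: 24.98
ee_pos: [549.4, -142.0, 37.8]
ee_rot: [179.9, -0.1, 22.9]
force: [-0.5, 0.4, -0.7]
gripper_width: 54.0
time_s: 25.32
ee_pos: [548.9, -141.8, 37.0]
ee_rot: [180.0, -0.0, 22.9]
force: [0.4, 0.5, 3.1]
gripper_width: 35.5
```

```bash
python3 -m inch '[{"x":0,"y":0,"z":-2.5,"yaw":0,"gripper":-1},{"x":0,"y":0,"z":-3.5,"yaw":0,"gripper":-1},{"x":0,"y":0,"z":-3.5,"yaw":0,"gripper":-1},{"x":0,"y":0,"z":-3.5,"yaw":0,"gripper":-1},{"x":-2.4,"y":1.9,"z":0,"yaw":0,"gripper":-1},{"x":-2.9,"y":2.4,"z":0,"yaw":0,"gripper":-1},{"x":-2.9,"y":2.4,"z":0,"yaw":0,"gripper":-1},{"x":-2.9,"y":2.4,"z":0,"yaw":0,"gripper":-1},{"x":-2.4,"y":1.9,"z":0,"yaw":0,"gripper":-1},{"x":-1.3,"y":1.0,"z":0,"yaw":0,"gripper":-1},{"x":0,"y":0,"z":0,"yaw":-0.7,"gripper":-1},{"x":0,"y":0,"z":0,"yaw":-1,"gripper":-1}]'
python3 -m inch '[{"x":0,"y":0,"z":0,"yaw":-1,"gripper":-1},{"x":0,"y":0,"z":0,"yaw":-1,"gripper":-1},{"x":0,"y":0,"z":0,"yaw":-1,"gripper":-1},{"x":0,"y":0,"z":0,"yaw":-1,"gripper":-1},{"x":0,"y":0,"z":0,"yaw":-1,"gripper":-1},{"x":0,"y":0,"z":0,"yaw":-1,"gripper":-1},{"x":0,"y":0,"z":0,"yaw":-1,"gripper":-1},{"x":0,"y":0,"z":0,"yaw":-1,"gripper":-1},{"x":0,"y":0,"z":0,"yaw":-1,"gripper":-1},{"x":0,"y":0,"z":0,"yaw":-1,"gripper":-1},{"x":0,"y":0,"z":0,"yaw":-0.3,"gripper":-1},{"x":0,"y":0,"z":0,"yaw":0,"gripper":-1}]'
python3 -m inch '[{"x":0,"y":0,"z":0,"yaw":0,"gripper":-1},{"x":0,"y":0,"z":0,"yaw":0,"gripper":-1}]'; python3 look.py w7
```

```text
time_s: 26.32
ee_pos: [458.4, -311.1, 166.4]
ee_rot: [-180.0, 0.0, 31.5]
force: [0.4, -0.5, -0.8]
gripper_width: 34.8
time_s: 27.32
ee_pos: [459.1, -309.9, 166.4]
ee_rot: [-180.0, -0.0, 83.0]
force: [-0.5, -0.4, -1.2]
gripper_width: 35.2
time_s: 27.48
ee_pos: [459.3, -310.0, 166.6]
ee_rot: [-180.0, -0.0, 82.9]
force: [-0.7, 0.1, -0.5]
gripper_width: 34.9
[ 459.28466374 -309.95377758  166.59349498] [-1.79983421e+02 -6.40607754e-03  8.29016841e+01] [-3.52019451e+01  1.95073310e+01  9.84692867e+01 -2.44417178e-03
  6.20410240e+01 -2.81024839e+01] 27.4833
[-2.8450424   0.17654855  0.02745878] [-494.5874718  -251.15398416  253.60405333]
```

View pics/w7.png

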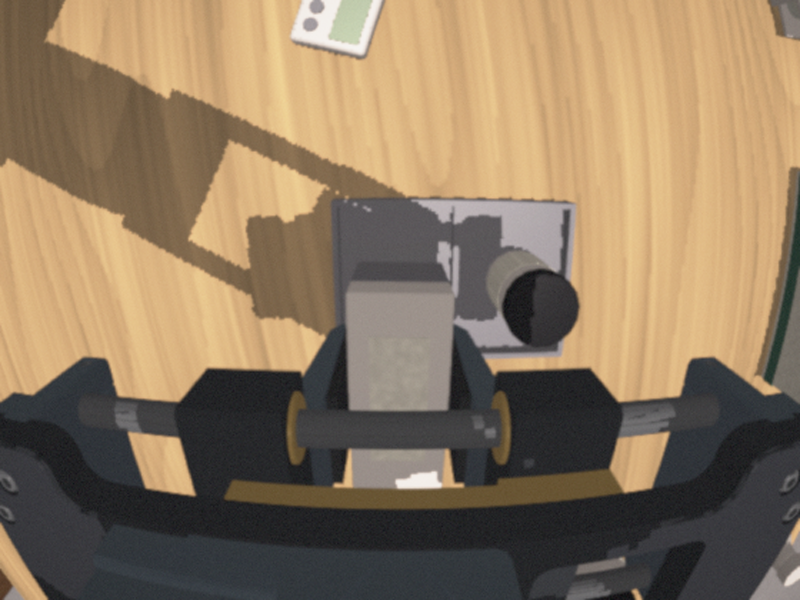

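Box held square to tray2; canister standing in the other cell. Check tray corners (333,200),(575,203) and box end (400,288).

```bash
python3 -c '
from h import *
show("w7",dict(c1=(16,[(333,200)]),c2=(16,[(575,203)]),end=(174.6,[(400,288)]),can=(74,[(541,307)])))'
```

```text
c1 [ 424.9 -249.4]
c2 [ 584.8 -268.7]
end [ 465.7 -267.9]
can [ 540.  -317.6]
```

```bash
python3 -m inch '[{"x":0,"y":0,"z":1.5,"yaw":0,"gripper":-1},{"x":0,"y":0,"z":3.5,"yaw":0,"gripper":-1},{"x":0,"y":0,"z":3.5,"yaw":0,"gripper":-1},{"x":0,"y":0,"z":2,"yaw":0,"gripper":-1},{"x":0,"y":0,"z":1,"yaw":0,"gripper":-1},{"x":0,"y":0,"z":0.4,"yaw":0,"gripper":-1},{"x":0,"y":0,"z":0.3,"yaw":0,"gripper":-1},{"x":0,"y":0,"z":0.2,"yaw":0,"gripper":-1},{"x":0,"y":0,"z":0,"yaw":0,"gripper":-1},{"x":0,"y":0,"z":0,"yaw":0,"gripper":-1},{"x":0,"y":0,"z":0,"yaw":0,"gripper":-1}]'
```

```text
time_s: 28.45
ee_pos: [459.9, -310.4, 43.8]
ee_rot: [179.9, 0.1, 82.9]
force: [0.6, 0.2, -0.7]
gripper_width: 35.2
```

```bash
python3 -m inch '[{"x":0,"y":0,"z":0.25,"yaw":0,"gripper":-1},{"x":0,"y":0,"z":0.05,"yaw":0,"gripper":-1},{"x":0,"y":0,"z":0,"yaw":0,"gripper":-1},{"x":0,"y":0,"z":0,"yaw":0,"gripper":0.15},{"x":0,"y":0,"z":0,"yaw":0,"gripper":0.15},{"x":0,"y":0,"z":0,"yaw":0,"gripper":0.15},{"x":0,"y":0,"z":0,"yaw":0,"gripper":0.15},{"x":0,"y":0,"z":-2,"yaw":0,"gripper":0.15},{"x":0,"y":0,"z":-3.5,"yaw":0,"gripper":0.15},{"x":0,"y":0,"z":-3.5,"yaw":0,"gripper":0.15},{"x":0,"y":0,"z":-3.5,"yaw":0,"gripper":0.15},{"x":0,"y":0,"z":-3.5,"yaw":0,"gripper":0.15}]'
python3 -m inch '[{"x":-3,"y":0,"z":-2,"yaw":0,"gripper":1},{"x":-3,"y":0,"z":0,"yaw":0,"gripper":1},{"x":-3,"y":0,"z":0,"yaw":0,"gripper":1},{"x":-3,"y":0,"z":0,"yaw":0,"gripper":1},{"x":-2,"y":0,"z":0,"yaw":0,"gripper":1},{"x":0,"y":0,"z":0,"yaw":0,"gripper":1},{"x":0,"y":0,"z":0,"yaw":0,"gripper":1}]'; python3 look.py s1 scene; python3 look.py w8
```

```text
time_s: 29.45
ee_pos: [459.0, -309.8, 201.2]
ee_rot: [-180.0, -0.0, 82.9]
force: [0.8, -0.5, -0.6]
gripper_width: 52.8
time_s: 30.03
ee_pos: [441.7, -449.5, 219.0]
ee_rot: [-180.0, -0.1, 82.8]
force: [-1.3, 0.5, 0.8]
gripper_width: 90.7
[ 441.7255928  -449.48122137  219.03550545] [-1.79956252e+02 -6.34267541e-02  8.28416320e+01] [-4.65547727e+01  2.39291511e+01  8.34399347e+01  2.22544968e-02
  7.27049788e+01 -3.94030588e+01] 30.0333
[ 1.57703373  2.23208636 -0.68083841] [ 195.85884298 -387.84945357 1350.30126855]
[ 441.91959774 -448.55716369  219.1968566 ] [-1.79952757e+02 -7.54162536e-02  8.29056789e+01] [-4.64876368e+01  2.38812758e+01  8.34935513e+01  2.96393910e-02
  7.27095469e+01 -3.94021769e+01] 30.0833
[-2.84629714  0.17641697  0.02805519] [-494.32815556 -400.04575713  264.61683937]
```

View pics/s1.png

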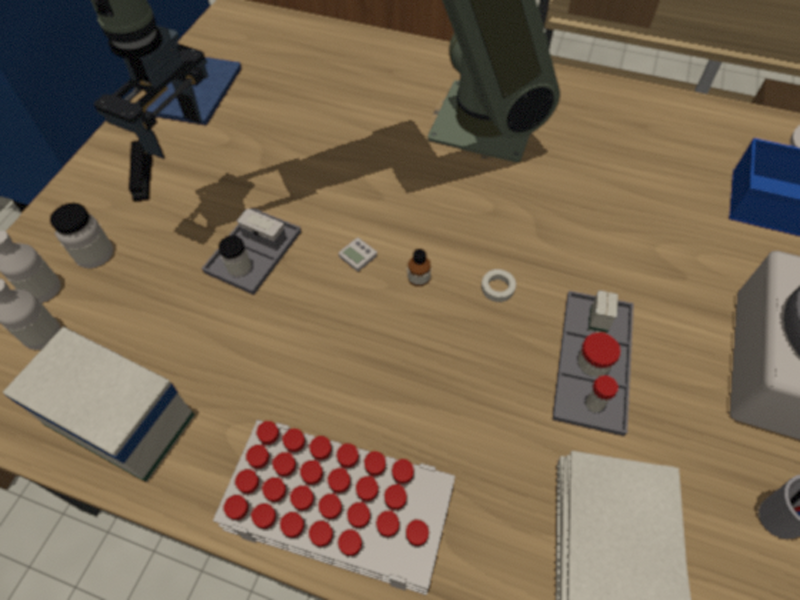

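View pics/w8.png

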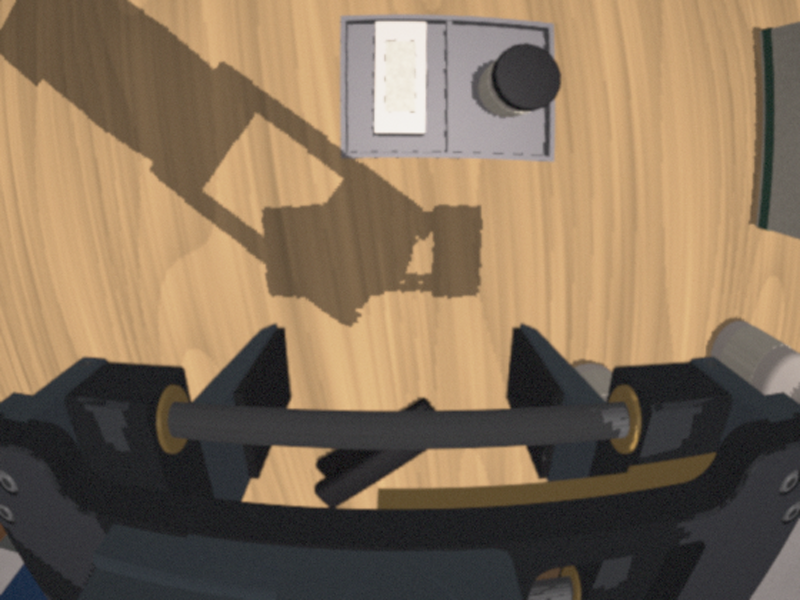

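The scene view shows the carton (604,310), jar (601,352) and tube (605,390) upright in tray3, and the timer, bottle and tape at their old pixels. The wrist view shows the slide box (400,77) and canister (526,78) standing in tray2, with the gripper clear.

```bash
python3 -c '
from workcell import env; print(env.job_done())'
```

```text
the job is handed in; nothing more can be done
None
```

Both kits are made up and the job is handed in, after about 30 s of robot time against the 128 s limit.

- **Three-cell tray:** the jar is in the middle cell, the tube in the far end cell and the carton in the near end cell.
- **Two-cell tray:** the canister is in the far cell and the slide box in the near cell, with its length along tray y.

**Last checks:** The final scene and wrist pictures show all five things upright and about centred, with the gripper empty and clear. The bottle, tape roll and timer are at the same pixels as at the start. The end readings of the moves showed at most about 6 N.

**What failed or disagreed:**
- The first two move commands were refused because their rows left out some keys; the arm did not move.
- The scene and side cameras differed by up to 11 mm. I settled positions with closer wrist views, which agreed with each other within a few mm near the arm.
- One early wrist reading of the slide box was thrown off by the gripper's shadow. I discarded it and measured again.
- The final resting positions were judged from the pictures, not measured again.

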